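Refit the guide bar and feed knob of a key-cutting machine

ROBOT

A 6-joint arm with a two-finger parallel gripper is mounted at the origin on the work surface. World frame = base frame: x ahead of the robot, y to its left, z up, the work surface at z = 0. Lengths are in m, angles in rad, forces in N, time in s.
With the tool pointing down it reaches from about 0.35 to 0.975 m from the base axis. Payload 4.9 kg.
Tool frame: the origin (TCP) lies where the fingers leave the gripper's body, on its centre line; the fingertips stand 73 mm ahead of it and the grasp point (between the pads) lies 54 mm ahead of it; z points along the fingers, y is the direction in which the jaws open and shut (so a half turn about z gives the same grasp; the last joint's range is limited). The gripper opens to 85 mm and grips with 20 to 120 N. Pads are 22 mm wide; open, the fingers measure 114 mm over their backs; the gripper's body (76 mm by 85 mm) begins 54 mm behind the grasp point. The pads swing forward as they close: fully open they stand 13 mm farther back than shut.
Start: joints at [1.105, 0.053, 1.613, -0, 1.476, -0.119], TCP at [0.212, 0.588, 0.304] pointing down, gripper open.
Joint ranges: [-3.01, 3.01], [-1.01, 2.22], [0.06, 2.58], [-1.02, 4.17], [0.09, 2.62], [-3.14, 3.14]. Speed limits (rad/s): [2.57, 2.57, 3.14, 3.14, 3.14, 3.14].

INTERFACE

Orientations are given as a rotation vector (axis times angle).
In Python, from station import monitor, vision, workorder gives the robot as it stands.
- The arm moves only by the tool arm_command, never from a script. Its argument "rows" is text: rows parted by semicolons, each of 6 numbers parted by spaces: the shift along the world's x, y, z in mm, then the turn, a rotation vector about the world's x, y, z in degrees. In form: tx ty tz wx wy wz; .... A call has 1 to 12 rows; each row is the pose to reach, as a shift and turn from the pose measured when the call began; what a row does not reach only later rows make up. A row lasts 1/8 s, in which the tool goes at most 62.5 mm and 10.7 degrees, less where a joint would pass 70% of its speed; a pose out of reach is approached as far as the arm can. A call with a gripper value outside its range is refused whole. "jaw" is the opening, from 0 (shut) to 1 (fully open), set as the call begins (left out, the last holds). The fingers move at their own pace and stop on an object; "squeeze" is the grip in N (left out, the last holds). Time passes only in rows, so rows that repeat a pose let the fingers close. It gives the time, the measured TCP pose, the force and the opening at its end, in the units of the state.
- monitor.get_obs(): the state, without advancing time (a new reading comes with each control period).
- vision.get_image(name): name is "side" or "top" or "wrist"; returns a dict with "frame" (400x640x3 uint8, red, green, blue), "vfov" (degrees; the focal length in pixels is half the picture's height over the tangent of half this angle, whatever the lens; pixels are square), "cx", "cy" (the principal point, pixels), "distortion" ([k1, k2, p1, p2, k3] as OpenCV has them; the pictures are not rectified), "R" (3x3) and "t" (3): a world point X has camera coordinates R X + t; the wrist camera has in their place "T_tool_cam" (4x4, takes a point from camera to tool coordinates, whose origin is the TCP and whose axes are the flange's). Camera axes: x right, y down, z forward; pixel columns grow to the right and rows downward; lengths in m; the calibration is good to about 2 mm. A picture is of the moment at which its call begins: read the wrist's pose just before it. There is no depth.
- workorder.finish_job(): hands the job in, once; it reports no verdict.
The state is a dict: "t": time; "q": joint angles; "dq": joint speeds; "effort": joint torques, N m; "tool_pos": TCP position; "tool_rot": TCP orientation; "contact_force": force on the tool from outside, world axes, zero at the start; "wrist_torque": the same for the moment, N m; "opening": finger opening in m.
Only numpy, scipy, OpenCV 4.12 (cv2) and the standard library are available. Lean on these libraries where they do the work, as an engineer would, in place of code of your own. Each camera call takes 0.05 s, during which the arm holds its last target. There are 200 camera calls.

TASK

Put the key machine's carriage base back together: lift the steel guide bar and lay it, without dropping it, into the two V-notched saddles so that it sits level in both notches with its square middle about midway between them, and let go of it. Then turn the black pointer knob so that its bore's flat matches the flat of the D-shaped shaft, push it on fully home against the shaft's collar, and press the sprung shaft right down to its stop. Finish while still holding the knob pressed down, and leave everything else on the bench where it is.

Things in the scene. Friction and masses are not known exactly. Their poses are not given: they have to be found in the camera images.
- bar_center (a point): centre of the loose steel guide bar: square middle 40 mm long, 24 x 24 mm, with a round end 16 mm in diameter and 55 mm long on either side (150 mm overall, both ends alike, 0.35 kg). Its x axis runs along the bar. It starts lying on the bench on its square middle, this centre 12 mm up
- knob_center (a point): centre (half-way up) of the loose black knob: 42 mm high, standing on its open underside, 44 mm in diameter, with two upright grip flats 36 mm apart on its +y and -y sides over its full height, 0.12 kg. z: up its axis. x points to the pointer nib at the foot of its rim (8 mm high, reaching 29.5 mm from the axis) and along the white line on top
- knob_underside (a point): centre of the knob's underside, 21 mm below knob_center, same axes. Here opens its D bore: 24 mm deep, 20 mm in diameter, with a flat 6 mm from the axis on the nib's (+x) side, mouth chamfered 1.5 mm
- saddle_seat (a point): fixed on the machine: where the bar's centre lies when seated, midway between two aluminium V saddles. x: along the line of the notches; z up. Saddles: centred 45 mm either side along x, 14 mm thick, 48 mm wide; 90 degree notches, 32 mm wide at the top; saddle tops 4.7 mm above this point, deck 35.3 mm below it. A motor 82 mm above the bench lies across the far end, from x = +115 mm on
- shaft_foot (a point): on the axis of the upright steel D-shaft, at its collar's top, where the knob's underside sits when home; 115 mm to the +y side of the saddles, 18 mm above the deck. The shaft rises 20 mm from here: 18 mm in diameter, flat 5 mm from its axis, last 3 mm tapered. x points to the flat (as does a nib on the collar, 31 mm out), z up. 1 mm play all round in the knob; resists turning by 0.4 N m
- plunger (a joint): how far the D-shaft with its collar is pressed down, m: 0 = up, 0.010 = down on its stop. Its spring pushes back with about 5 N at the start and 9 N at the stop; it rises again when let go
- bar: the guide bar; origin at the middle of its underside as it starts
- knob: the feed knob; origin at the middle of its underside
- tin: bystander, to be left alone: a closed round tin, 68 mm across, 45 mm high, standing
- spare_wheel: bystander, to be left alone: a spare round black wheel with a round hub and no bore or pointer, 54 mm across, 34 mm high: not the knob
- wood_block: bystander, to be left alone: a wooden block 70 x 45 x 30 mm
- screwdriver: bystander, to be left alone: a screwdriver lying on the bench
- wrench: bystander, to be left alone: a wrench lying on the bench
- brush: bystander, to be left alone: a brush lying on the bench
Not all that is in view belongs to the job. What is shaped like the knob but green or yellow is not meant.

How it is judged:
On the way, in this order (a step that is already met when the one before it is completed fails the run):
1. the guide bar lies in both V notches, let go (horizontal distance between bar_center and saddle_seat below 0.015 m and y of bar_center in the frame of saddle_seat between -0.003 and 0.003 m and z of bar_center in the frame of saddle_seat between -0.003 and 0.003 m and angle between the x axis of bar_center and the x axis of saddle_seat, either way round below 0.05 rad and contact force between the fingers and bar below 0.1 N and linear speed of bar below 0.02 m/s), for 0.2 s.
2. the knob is on the D-shaft, flats matched, fully home on the collar (horizontal distance between knob_underside and shaft_foot below 0.003 m and z of knob_underside in the frame of shaft_foot below 0.003 m and angle between the x axis of knob_underside and the x axis of shaft_foot, either way round below 0.25 rad and angle between knob_underside's own z axis and vertical below 0.08 rad), for 0.1 s.
At the end, for the whole second after the job is handed in: Bar in both notches (3 mm across and in height, 15 mm along, 0.05 rad), untouched; knob on the shaft within 3 mm of axis and collar, flats matched; shaft pressed down over 8 of its 10 mm; fingers still on the knob (over 2 N), through the last second (all of step 1 and all of step 2 and linear speed of knob below 0.02 m/s and value of joint plunger above 0.008 m and contact force between the fingers and knob above 2 N); the arm keeps its last pose, push and grip.
It fails at once if the bar is dropped or thrown (linear speed of bar above 0.6 m/s and contact force between the fingers and bar below 0.1 N).
It fails at once if a bystander is moved by more than 30 mm (distance of any of tin, spare_wheel, wood_block, screwdriver, wrench, brush from where it was at the start of the episode above 0.03 m).
It also fails if it takes over 50 s, if anything falls off the work surface, if the arm or the gripper's body presses on something with over 40 N, if the wrist force passes 120 N, or if a joint passes its speed limit or range.

## Working session

There is one attempt and no reset: what is moved stays moved. The work goes in short steps, Python scripts to look and compute and a tool call to move; the robot and the scene stay as the last step left them, time stands still between calls to the robot, and variables do not carry over. Pictures are saved under pics/ and viewed, about 8 in all and at most 12, crops included, and the job is handed in when it is done.

Besides the shell and the picture viewer there is one more tool, called as name(argument=value, ...) on one line, values as JSON. arm_command: Moves the arm, as the interface text tells. Its arguments: {"type":"object","properties":{"rows":{"type":"string"},"jaw":{"type":"number"},"squeeze":{"type":"number"}},"required":["rows"]}

```bash
mkdir -p pics; cat > h.py <<'E'
import numpy as np, cv2
from station import monitor, vision, workorder
from scipy.spatial.transform import Rotation as Ro
def grab(name,fn=None):
    o=monitor.get_obs(); im=vision.get_image(name)
    if fn: cv2.imwrite('pics/'+fn,im['frame'][:,:,::-1])
    f=200/np.tan(np.radians(im['vfov'])/2)
    K=np.array([[f,0,im['cx']],[0,f,im['cy']],[0,0,1.]])
    if 'R' in im: R,t=np.array(im['R']),np.array(im['t'])
    else:
        T=np.eye(4);T[:3,:3]=Ro.from_rotvec(o['tool_rot']).as_matrix();T[:3,3]=o['tool_pos']
        M=np.linalg.inv(T@np.array(im['T_tool_cam']));R,t=M[:3,:3],M[:3,3]
    return dict(img=im['frame'],K=K,R=R,t=t,d=np.array(im['distortion'],float),o=o)
def ray(c,p):
    u=cv2.undistortPoints(np.array(p,float).reshape(-1,1,2),c['K'],c['d']).reshape(-1,2)
    return -c['R'].T@c['t'], np.c_[u,np.ones(len(u))]@c['R']
def onz(c,p,z):
    C,D=ray(c,p); z=np.broadcast_to(z,len(D))
    return C+D*((z-C[2])/D[:,2])[:,None]
def proj(c,X):
    return cv2.projectPoints(np.array(X,float).reshape(-1,3),cv2.Rodrigues(c['R'])[0],c['t'],c['K'],c['d'])[0].reshape(-1,2)
E
python3 - <<'E'
from h import *
import pickle
for n in('top','side'):
    c=grab(n,n+'0.png');pickle.dump(c,open(n+'0.pkl','wb'))
    print(n,-c['R'].T@c['t'],c['R'][2],c['K'][0,0])
c=grab('wrist');print(c['o'],-c['R'].T@c['t'],c['R'])
E
```

```text
top [ 4.10576449e-01 -9.67762059e-05  1.40746255e+00] [ 0.0611764  -0.01321087 -0.99803954] 461.04842276183933
side [-0.17465418  0.75781895  0.99136713] [ 0.50195959 -0.55537396 -0.66302062] 465.12235346444544
{'t': 0.1, 'q': array([ 1.10500777e+00,  5.32621389e-02,  1.61415537e+00, -9.10651143e-06,
        1.47599362e+00, -1.19041900e-01]), 'dq': array([-2.84652376e-04, -2.54037151e-05, -5.49441225e-03, -3.93960561e-04,
       -1.71220343e-03,  5.57826457e-04]), 'effort': array([ 2.60473371e-04, -3.94903457e+01, -3.71364641e+01, -1.50768774e-04,
        3.84004015e-03, -3.04461446e-05]), 'tool_pos': array([0.21223146, 0.58740575, 0.30280442]), 'tool_rot': array([-5.41853354e-01, -3.09398658e+00,  2.73885169e-03]), 'contact_force': array([ 0.17197213,  0.88241755, -1.03261235]), 'wrist_torque': array([0.02957982, 0.01498512, 0.03595855]), 'opening': 0.08565745548392914} [0.13685589 0.6148078  0.37294604] [[ 0.33989222  0.94046388 -0.00098042]
 [ 0.89342537 -0.32256616  0.31263745]
 [ 0.29370798 -0.10713897 -0.94987202]]
```

View pics/top0.png

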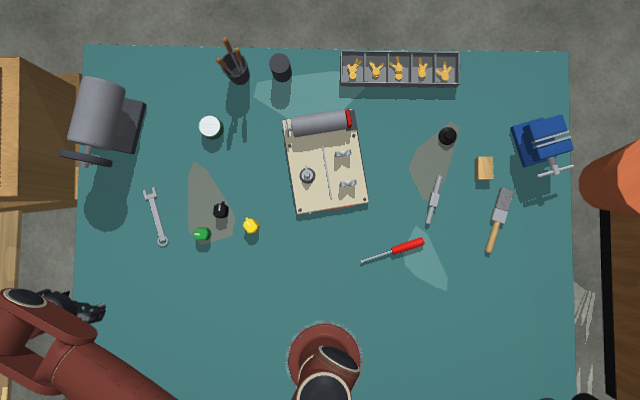

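View pics/side0.png

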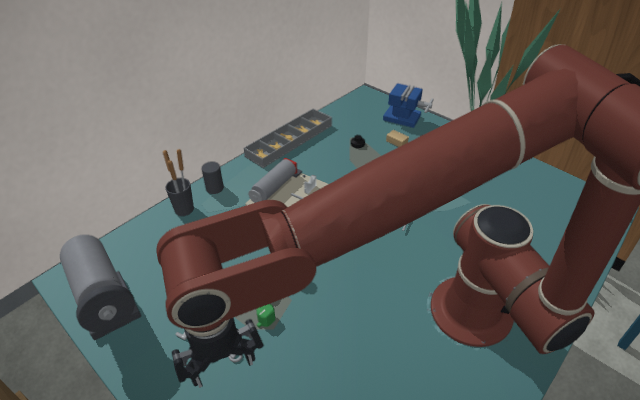

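The top view shows the bar at about (434,200), the black knob at (221,210), the saddles at (343,155) and (347,186), and the D-shaft at (307,176). The side view is mostly blocked by the arm.

```bash
python3 - <<'E'
from h import *
import pickle
c=pickle.load(open('top0.pkl','rb'))
im=c['img'][:,:,::-1]
a=cv2.resize(im[100:220,275:375],None,fx=5,fy=5,interpolation=cv2.INTER_CUBIC)
b=cv2.resize(im[170:230,410:460],None,fx=5,fy=5,interpolation=cv2.INTER_CUBIC)
d=cv2.resize(im[190:250,190:240],None,fx=5,fy=5,interpolation=cv2.INTER_CUBIC)
cv2.imwrite('pics/crop0.png',np.hstack([a,np.vstack([b,d])]))
for n,p,z in [('bar',(434,200),.024),('knob',(221,210),.042),('sA',(343,155),.06),('sB',(347,186),.06),('shaft',(307,176),.06),('tin',(209,126),.045),('wheel',(447,135),.034)]: print(n,onz(c,[p],z)[0].round(3))
E
```

```text
bar [ 0.477 -0.327  0.024]
knob [0.44  0.307 0.042]
sA [ 0.605 -0.051  0.06 ]
sB [ 0.514 -0.063  0.06 ]
shaft [0.542 0.054 0.06 ]
tin [0.688 0.348 0.045]
wheel [ 0.673 -0.364  0.034]
```

View pics/crop0.png

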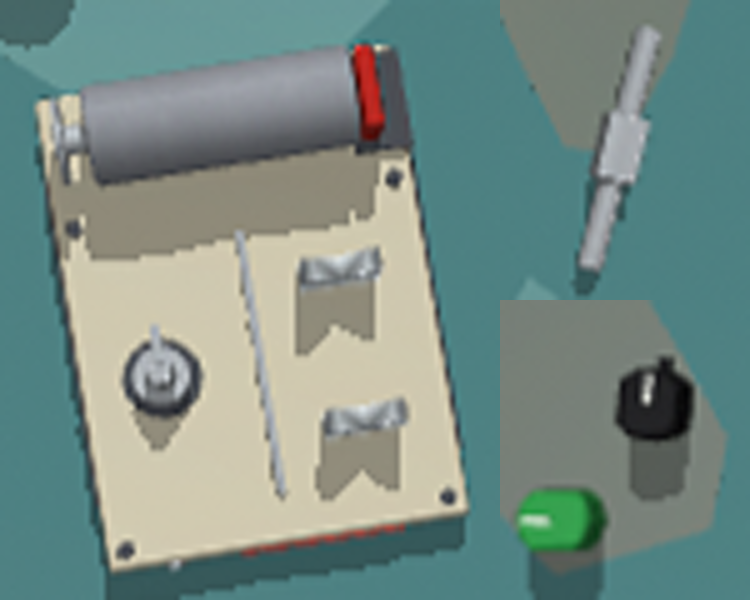

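The crop shows the bar lying about -15° from world x. The knob's nib points about -16°, and the collar's nib and saddle line lie around +8 to +9°. Next I'll look at each from nearby, on the way to the bar.

arm_command(rows="50 -65 0 0 0 0;100 -130 0 0 0 0;150 -200 0 0 0 0;198 -268 0 0 0 0;198 -268 0 0 0 0;198 -268 0 0 0 0;198 -268 0 0 0 0;198 -268 0 0 0 0", jaw=1, squeeze=60)

```text
t: 1.15
tool_pos: [0.4099, 0.3198, 0.3027]
tool_rot: [-0.541, -3.094, 0.002]
contact_force: [0.1, -0.2, -0.4]
opening: 0.0857
```

```bash
python3 - <<'E'
from h import *
import pickle
c=grab('wrist','wk.png');pickle.dump(c,open('wk.pkl','wb'));print(c['o']['tool_pos'],c['o']['tool_rot'],c['K'][0,0],c['o']['t'])
print(proj(c,[[.44,.307,.042]]))
E
```

```text
[0.4098745  0.31983885 0.30271041] [-5.41180198e-01 -3.09356977e+00  2.36996369e-03] 280.5811096891196 1.15
[[319.42601299 202.03549946]]
```

arm_command(rows="30 -80 20 0 0 0;60 -160 40 0 0 0;90 -240 50 0 0 0;115 -310 50 0 0 0;115 -310 50 0 0 0;115 -310 50 0 0 0;115 -310 50 0 0 0;115 -310 50 0 0 0;115 -310 50 0 0 0")

```text
t: 2.33
tool_pos: [0.5244, 0.0116, 0.3526]
tool_rot: [-0.536, -3.094, 0.002]
contact_force: [-0.3, -0.0, 0.7]
opening: 0.0856
```

```bash
python3 - <<'E'
from h import *
import pickle
c=grab('wrist','wm.png');pickle.dump(c,open('wm.pkl','wb'));print(c['o']['tool_pos'],c['o']['tool_rot'],c['K'][0,0],c['o']['t'])
E
```

```text
[0.52440892 0.01155918 0.35256972] [-5.36439139e-01 -3.09420089e+00  2.11430754e-03] 280.5811096891196 2.325
```

arm_command(rows="-20 -80 -20 0 0 1;-40 -160 -40 0 0 2;-55 -240 -70 0 0 3;-75 -325 -100 0 0 4;-75 -325 -100 0 0 4;-75 -325 -100 0 0 4;-75 -325 -100 0 0 4;-75 -325 -100 0 0 4;-75 -325 -100 0 0 4")

```text
t: 3.5
tool_pos: [0.4501, -0.3125, 0.2534]
tool_rot: [0.426, 3.113, -0.003]
contact_force: [-0.4, 0.6, 0.3]
opening: 0.0855
```

```bash
python3 - <<'E'
from h import *
import pickle
c=grab('wrist','wb.png');pickle.dump(c,open('wb.pkl','wb'));print(c['o']['tool_pos'],c['o']['tool_rot'],c['K'][0,0],c['o']['t'])
E
```

```text
[ 0.4501331  -0.31248081  0.25339679] [ 4.25586917e-01  3.11261160e+00 -3.01715669e-03] 280.5811096891196 3.5
```

View pics/wm.png

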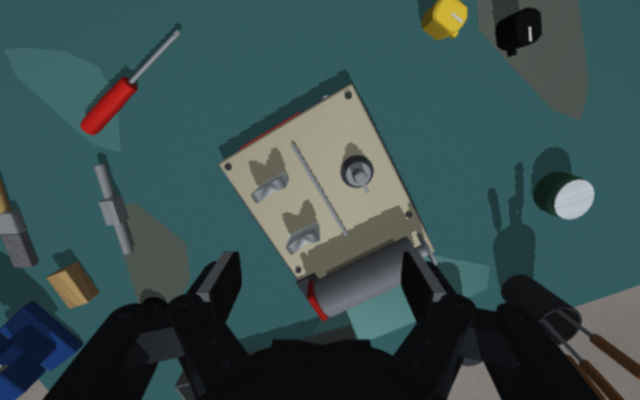

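View pics/wb.png

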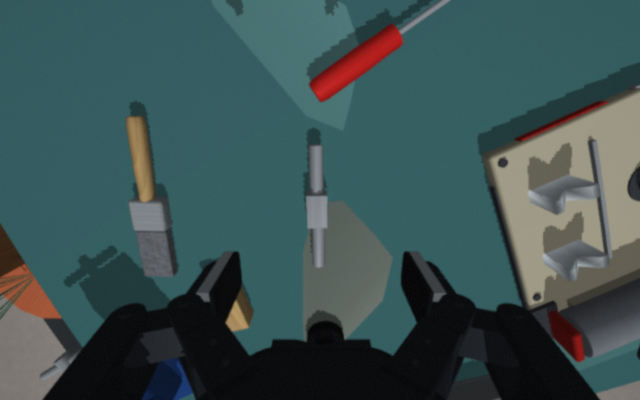

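The wrist view shows the bar's middle at (317,210), with its ends at (316,145) and (319,267). In the machine view the deck screws are at (348,95), (228,167), (298,270) and (408,214), and the shaft is at (357,172).

```bash
cat > fit.py <<'E'
from h import *
from scipy.optimize import minimize
def barmask(c,x,y,zc,yaw):
    m=np.zeros(c['img'].shape[:2],np.uint8);Rz=Ro.from_euler('z',yaw).as_matrix()
    th=np.linspace(0,6.28,16);parts=[np.array([[a,b,d] for a in(-.02,.02) for b in(-.012,.012) for d in(-.012,.012)])]
    for s in(1,-1): parts.append(np.array([[s*a,.008*np.cos(t),.008*np.sin(t)] for a in(.02,.075) for t in th]))
    for P in parts:
        h=cv2.convexHull((proj(c,P@Rz.T+[x,y,zc])*16).astype(np.int32));cv2.fillConvexPoly(m,h,255,cv2.LINE_AA,4)
    return m/255.
E
python3 - <<'E'
from fit import *
import pickle
c=pickle.load(open('wb.pkl','rb'))
im=c['img'].astype(int)
m=((im.max(2)-im.min(2))<35)&(im.min(2)>95)
r=np.zeros(m.shape,bool);r[138:275,295:340]=1;m&=r
print(m.sum())
f=lambda p:-(np.minimum(m,(B:=barmask(c,p[0],p[1],.012,p[2]))).sum()/np.maximum(m,B).sum())
r=minimize(f,[.477,-.327,-.25],method='Nelder-Mead',options=dict(initial_simplex=[[.477,-.327,-.25],[.483,-.327,-.25],[.477,-.321,-.25],[.477,-.327,-.17]]))
print('bar',r.x,np.degrees(r.x[2]),r.fun)
Rt=Ro.from_rotvec(c['o']['tool_rot']).as_matrix();print('tool y ang',np.degrees(np.arctan2(Rt[1,1],Rt[0,1])))
# triangulate deck screws top + wm
t=pickle.load(open('top0.pkl','rb'));w=pickle.load(open('wm.pkl','rb'))
def tri(a,b):
    A,D=ray(*a);B,E=ray(*b);D=D[0];E=E[0];s=np.linalg.lstsq(np.c_[D,-E],B-A,rcond=None)[0]
    return (A+s[0]*D+B+s[1]*E)/2,np.linalg.norm(A+s[0]*D-B-s[1]*E)
for p,q in [((300,210),(348,95)),((364.4,199),(228,167)),((353.8,135.6),(298,270)),((289.6,145.8),(408,214))]: print(tri((t,[p]),(w,[q])))
k=pickle.load(open('wk.pkl','rb'))
S=[cv2.resize(x['img'][a:b,l:r,::-1],None,fx=z,fy=z,interpolation=cv2.INTER_CUBIC) for x,a,b,l,r,z in[(w,85,285,215,435,2),(k,150,250,270,370,4)]]
cv2.imwrite('pics/crop1.png',np.hstack([S[0],S[1][:400,:360]]))
E
```

```text
1554
bar [ 0.48475407 -0.32707009 -0.25194448] -14.43535551865166 -0.7304785429877598
tool y ang 74.42845590138563
(array([0.44440321, 0.07647872, 0.02730227]), np.float64(0.004596262571899565))
(array([ 0.47968426, -0.11774142,  0.02005151]), np.float64(0.0033702531326926665))
(array([ 0.66960779, -0.08176958,  0.03133469]), np.float64(0.004532001947585609))
(array([0.63372895, 0.10895104, 0.03728903]), np.float64(0.0007619605400925946))
```

View pics/crop1.png

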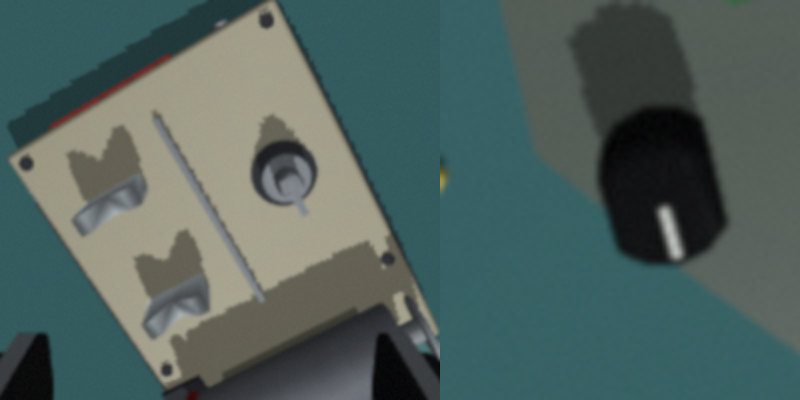

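The crop shows the saddles in wm at about (270,187) and (304,238), the shaft tip at (360,175) with its nib at (367,191), and the knob's line pointing the same way as the knob's flats.

```bash
python3 - <<'E'
from fit import *
import pickle
c=pickle.load(open('wb.pkl','rb'));t=pickle.load(open('top0.pkl','rb'));w=pickle.load(open('wm.pkl','rb'))
print('ends',onz(c,[(316,145),(319,267)],.012),'mid',onz(c,[(317,210)],.02))
print('topends',onz(t,[(410+30,170+5.5),(428,224)],.012),onz(t,[(410+24.6,170+29.5)],.024))
for n,p,q,z in[('sB',(270,187.5),(348,183.2),.066),('sA',(304,238),(343.2,153.5),.066),('shaft',(360,175),(306.8,175),.066),('nib',(366.5,191),(306,167),.045),('collar',(357,172),(307,176),.045)]:
    print(n,onz(w,[p],z)[0],onz(t,[q],z)[0])
im=c['img'].astype(int);print(im[210,300:334].tolist()[::3],im[160,308:326:2].tolist())
E
```

```text
ends [[ 0.41014883 -0.30702103  0.012     ]
 [ 0.55920491 -0.3454618   0.012     ]] mid [[ 0.48105328 -0.32583998  0.02      ]]
topends [[ 0.55272048 -0.34834394  0.012     ]
 [ 0.40497272 -0.31151277  0.012     ]] [[ 0.47879276 -0.32886773  0.024     ]]
sB [ 0.52166171 -0.058965    0.066     ] [ 0.52140229 -0.06577271  0.066     ]
sA [ 0.6057016  -0.04268806  0.066     ] [ 0.60854432 -0.05092076  0.066     ]
shaft [0.54553968 0.05813759 0.066     ] [0.54395745 0.05479347 0.066     ]
nib [0.57632049 0.06108174 0.045     ] [0.56985724 0.05836089 0.045     ]
collar [0.54579509 0.0566445  0.045     ] [0.54307591 0.05501828 0.045     ]
[[53, 95, 98], [54, 96, 98], [78, 93, 96], [130, 136, 141], [135, 142, 147], [131, 137, 143], [132, 138, 143], [137, 144, 149], [139, 146, 151], [102, 108, 110], [87, 95, 89], [86, 95, 89]] [[48, 62, 65], [83, 88, 91], [105, 110, 114], [120, 126, 132], [130, 136, 142], [128, 135, 140], [115, 120, 125], [78, 95, 98], [53, 92, 96]]
```

arm_command(rows="15 -7 -60 0 0 1;33 -14 -115 0 0 1;33 -14 -115 0 0 1;33 -14 -115 0 0 1;33 -14 -115 0 0 1")

```text
t: 4.18
tool_pos: [0.4844, -0.3274, 0.1421]
tool_rot: [0.397, 3.111, -0.008]
contact_force: [-0.3, -0.2, -0.0]
opening: 0.0853
```

```bash
python3 - <<'E'
from fit import *
c=grab('wrist','wb2.png');print(c['o']['tool_pos'])
im=c['img'].astype(int)
B0=barmask(c,.483,-.327,.012,-.252)
reg=cv2.dilate((B0>0).astype(np.uint8),np.ones((25,25)))>0
m=(im[:,:,2]>108)&reg
n,l,s,_=cv2.connectedComponentsWithStats(m.astype(np.uint8));m=l==1+np.argmax(s[1:,4])
def run(im_c,m):
    f=lambda p:-(np.minimum(m,(B:=barmask(im_c,p[0],p[1],.012,p[2]))).sum()/np.maximum(m,B).sum())
    return minimize(f,[.483,-.327,-.25],method='Nelder-Mead',options=dict(initial_simplex=[[.483,-.327,-.25],[.489,-.327,-.25],[.483,-.321,-.25],[.483,-.327,-.17]]))
r=run(c,m);print(s[:,4],r.x,r.fun)
B=barmask(c,*r.x[:2],.012,r.x[2])
o=c['img'][:,:,::-1].copy();o[cv2.Canny((B*255).astype(np.uint8),50,150)>0]=(0,0,255);cv2.imwrite('pics/wb2o.png',o)
Rt=Ro.from_rotvec(c['o']['tool_rot']).as_matrix();print('tool y ang',np.degrees(np.arctan2(Rt[1,1],Rt[0,1])),Rt[:,2])
E
```

```text
[ 0.48435032 -0.32742938  0.14208571]
[252346   1208   2446] [ 0.49009182 -0.32846605 -0.2569932 ] -0.5021337333075285
tool y ang 75.44396008426564 [ 0.00425019 -0.00594087 -0.99997332]
```

View pics/wb2o.png

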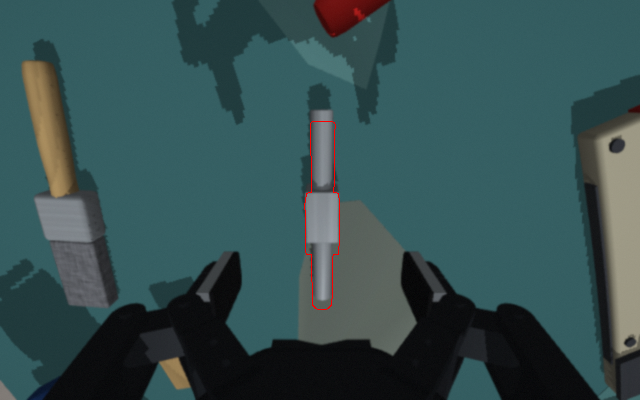

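Laterally and in yaw the bar lines up; its ends are at (322,110) and (322,303), which puts the centre about 1 mm from under the tool. I'll descend and grip it.

arm_command(rows="-1 0 -40 0 0 0;-1 0 -64 0 0 0;-1 0 -64 0 0 0;-1 0 -64 0 0 0")

```text
t: 4.72
tool_pos: [0.4841, -0.3283, 0.0802]
tool_rot: [0.397, 3.109, -0.011]
contact_force: [0.3, -0.5, 0.6]
opening: 0.0856
```

arm_command(rows="0 0 0 0 0 0;0 0 0 0 0 0;0 0 0 0 0 0;0 0 0 0 0 0;0 0 0 0 0 0;0 0 0 0 0 0;0 0 0 0 0 0;0 0 0 0 0 0", jaw=0, squeeze=60)

```text
t: 5.72
tool_pos: [0.4846, -0.3284, 0.0808]
tool_rot: [0.397, 3.108, -0.012]
contact_force: [0.7, 1.7, 5.4]
opening: 0.0226
```

arm_command(rows="0 0 20 0 0 0;0 0 50 0 0 0;0 0 90 0 0 0;20 60 100 0 0 6;40 120 100 0 0 12;60 190 100 0 0 18;80 273 100 0 0 24.5;80 273 100 0 0 24.5;80 273 100 0 0 24.5;80 273 100 0 0 24.5;80 273 100 0 0 24.5")

```text
t: 7.1
tool_pos: [0.5642, -0.0565, 0.1807]
tool_rot: [-0.269, 3.121, -0.009]
contact_force: [0.0, -0.7, -4.3]
opening: 0.0226
```

```bash
python3 - <<'E'
from fit import *
import pickle
c=grab('wrist','wp.png');pickle.dump(c,open('wp.pkl','wb'))
T=Ro.from_rotvec(c['o']['tool_rot']).as_matrix();print(c['o']['tool_pos'],T,np.degrees(np.arctan2(T[1,1],T[0,1])),c['o']['contact_force'])
# predicted saddle corners for seat guess
o=c['img'][:,:,::-1].copy()
def saddle(s,yaw,col):
    R=Ro.from_euler('z',yaw).as_matrix()
    for a in(-.045,.045):
        for e in(-.007,.007):
            P=np.array([[a+e,-.024,.0047],[a+e,-.016,.0047],[a+e,0,-.0113],[a+e,.016,.0047],[a+e,.024,.0047]])@R.T+s
            cv2.polylines(o,[(proj(c,P)*16).astype(np.int32)],False,col,1,cv2.LINE_AA,4)
saddle([.5645,-.055,.064],np.radians(10),(0,0,255))
cv2.imwrite('pics/wpo.png',o)
E
```

```text
[ 0.56415444 -0.05648776  0.18065381] [[-0.98524526 -0.17086477  0.00984919]
 [-0.17091678  0.98527426 -0.00469945]
 [-0.00890118 -0.00631351 -0.99994045]] 99.83830031176315 [ 0.03865064 -0.68677934 -4.34668612]
```

View pics/wpo.png

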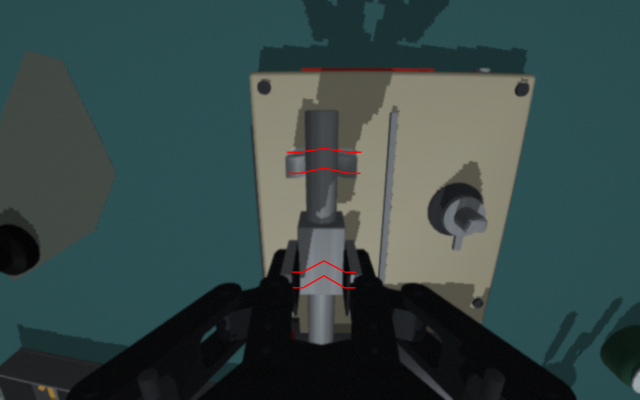

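The near saddle at (286–356, 150–178) sits about 4 px left of the prediction, so the seat is at y≈-0.057. The bar is centred over it at column 322. I'll lower it.

arm_command(rows="1 0 -20 0 0 0;1 0 -36 0 0 0;1 0 -40 0 0 0;1 0 -42 0 0 0;1 0 -42 0 0 0")

```text
t: 7.78
tool_pos: [0.5655, -0.0565, 0.139]
tool_rot: [-0.268, 3.12, -0.009]
contact_force: [0.1, 0.4, -4.1]
opening: 0.0225
```

arm_command(rows="0 0 -1.5 0 0 0;0 0 -3 0 0 0;0 0 -3 0 0 0")

```text
t: 8.15
tool_pos: [0.5655, -0.0565, 0.136]
tool_rot: [-0.269, 3.12, -0.009]
contact_force: [-0.9, -0.0, -4.4]
opening: 0.0224
```

arm_command(rows="0 0 -1.5 0 0 0;0 0 -3 0 0 0;0 0 -3 0 0 0")

```text
t: 8.52
tool_pos: [0.5653, -0.0565, 0.1327]
tool_rot: [-0.269, 3.12, -0.009]
contact_force: [0.2, -0.5, -5.1]
opening: 0.0225
```

arm_command(rows="0 0 -1 0 0 0;0 0 -2 0 0 0;0 0 -2 0 0 0")

```text
t: 8.9
tool_pos: [0.5652, -0.0565, 0.1306]
tool_rot: [-0.269, 3.121, -0.008]
contact_force: [-0.1, 0.8, -5.0]
opening: 0.0224
```

arm_command(rows="0 0 -1 0 0 0;0 0 -2 0 0 0;0 0 -2 0 0 0")

```text
t: 9.28
tool_pos: [0.5654, -0.0565, 0.1292]
tool_rot: [-0.269, 3.121, -0.009]
contact_force: [-2.6, -0.4, 1.3]
opening: 0.0226
```

arm_command(rows="0 0 -1 0 0 0;0 0 -1.5 0 0 0;0 0 -1.5 0 0 0")

```text
t: 9.65
tool_pos: [0.5655, -0.0565, 0.1291]
tool_rot: [-0.27, 3.121, -0.009]
contact_force: [-7.2, 1.5, 7.2]
opening: 0.0226
```

arm_command(rows="0 0 0 0 0 0;0 0 0 0 0 0;0 0 0 0 0 0;0 0 0 0 0 0", jaw=0.6)

```text
t: 10.15
tool_pos: [0.5655, -0.0565, 0.129]
tool_rot: [-0.269, 3.121, -0.009]
contact_force: [0.0, 0.3, 0.2]
opening: 0.0511
```

arm_command(rows="0 0 10 0 0 0;0 0 40 0 0 0;0 0 90 0 0 0;-40 0 120 0 0 0;-40 0 120 0 0 0;-40 0 120 0 0 0;-40 0 120 0 0 0")

```text
t: 11.02
tool_pos: [0.5254, -0.0564, 0.2475]
tool_rot: [-0.27, 3.123, -0.007]
contact_force: [1.0, 0.7, -0.1]
opening: 0.051
```

```bash
python3 - <<'E'
from fit import *
import pickle
c=grab('wrist','wc.png');pickle.dump(c,open('wc.pkl','wb'));print(c['o']['tool_pos'],c['o']['t'])
S=cv2.resize(c['img'][60:330,170:520,::-1],None,fx=2.2,fy=2.2,interpolation=cv2.INTER_CUBIC);cv2.imwrite('pics/wcc.png',S)
E
```

```text
[ 0.52540424 -0.05640828  0.24752347] 11.025
```

View pics/wcc.png

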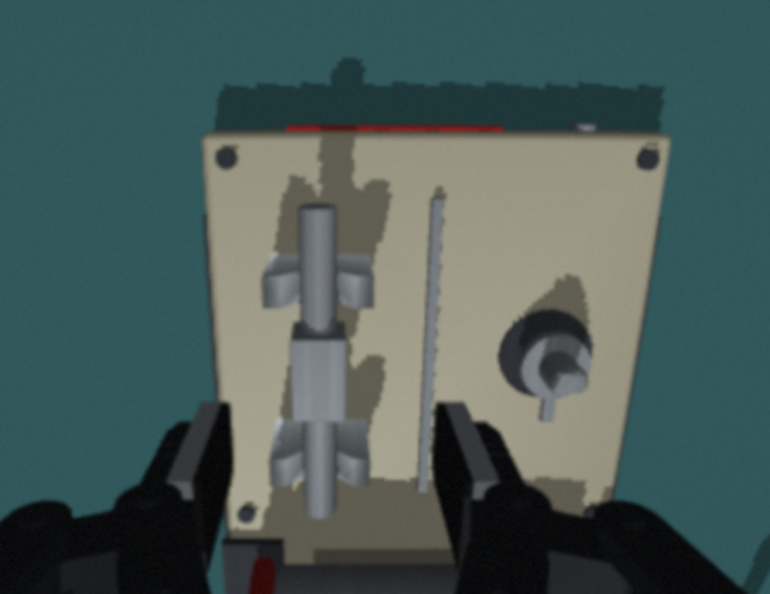

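The bar lies in both notches. I'll measure its offset along the notches and the shaft's position.

```bash
python3 - <<'E'
from fit import *
import pickle
c=pickle.load(open('wc.pkl','rb'))
P=lambda x,y:(170+x/2.2,60+y/2.2)
print('nadir cam',-c['R'].T@c['t'])
print('bar ends',onz(c,[P(318,206),P(320,517)],.068))
print('sq top',onz(c,[P(318,338),P(318,420)],.072))
print('saddle edges?',onz(c,[P(318,275),P(318,305),P(318,455),P(318,485)],.0647))
print('shaft top',onz(c,[P(568,368)],.063),'nib tip',onz(c,[P(547,420)],.043),'collar',onz(c,[P(545,362)],.043))
o=c['img'][:,:,::-1].copy()
yaw=np.radians(10);R=Ro.from_euler('z',yaw).as_matrix();s=np.array([.565,-.0575,.060])
def pl(P,col,cl=False):
    cv2.polylines(o,[(proj(c,np.array(P)@R.T+s)*16).astype(np.int32)],cl,col,1,cv2.LINE_AA,4)
for a in(-.045,.045):
    for e,col in((-.007,(0,0,255)),(.007,(0,255,255))):
        pl([[a+e,-.024,-.035],[a+e,-.024,.0047],[a+e,-.016,.0047],[a+e,0,-.0113],[a+e,.016,.0047],[a+e,.024,.0047],[a+e,.024,-.035]],col)
for x in(-.075,.075):pl([[x,.008*np.cos(t),.008*np.sin(t)] for t in np.linspace(0,6.28,20)],(0,255,0),True)
pl([[-.02,-.012,.012],[-.02,.012,.012],[.02,.012,.012],[.02,-.012,.012]],(0,255,0),True)
th=np.linspace(0,6.28,30)
f=np.array([.545,.0565,.043])
for r,z in((.009,.02),(.006,.02),(.022,0)):
    q=np.c_[r*np.cos(th),r*np.sin(th),0*th+z]+f
    cv2.polylines(o,[(proj(c,q)*16).astype(np.int32)],True,(255,0,255),1,cv2.LINE_AA,4)
q=np.array([[0,0,0],[.031*np.cos(yaw),.031*np.sin(yaw),0]])+f
cv2.polylines(o,[(proj(c,q)*16).astype(np.int32)],False,(255,0,255),1,cv2.LINE_AA,4)
cv2.imwrite('pics/wco.png',cv2.resize(o[100:330,260:460],None,fx=2.6,fy=2.6,interpolation=cv2.INTER_CUBIC))
E
```

```text
nadir cam [ 0.44590637 -0.06967728  0.31714756]
bar ends [[ 0.4878636  -0.06939436  0.068     ]
 [ 0.63624361 -0.04372748  0.068     ]]
sq top [[ 0.54283859 -0.0601236   0.072     ]
 [ 0.58176866 -0.05364851  0.072     ]]
saddle edges? [[ 0.51738387 -0.06455971  0.0647    ]
 [ 0.53063666 -0.06235154  0.0647    ]
 [ 0.60419883 -0.05011677  0.0647    ]
 [ 0.62064148 -0.04738663  0.0647    ]]
shaft top [[0.54128575 0.05395722 0.063     ]] nib tip [[0.57815348 0.0616535  0.043     ]] collar [[0.54764199 0.05160963 0.043     ]]
```

View pics/wco.png

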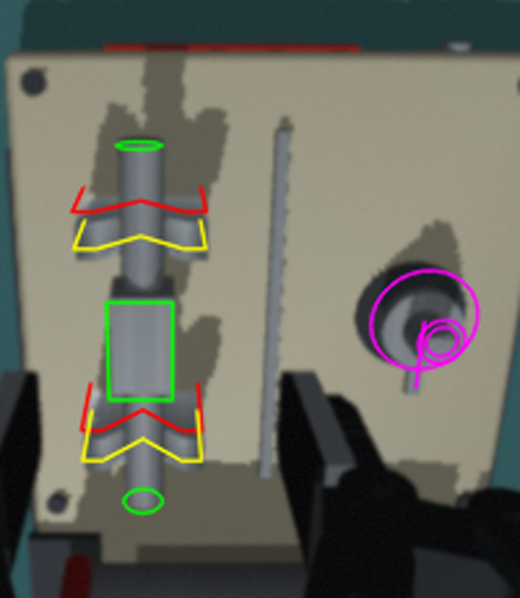

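The bar overlay agrees to a few mm along the notches and is centred across them, so step 1 looks done. Next I'll take close shots of the shaft and the knob and view them as one montage.

arm_command(rows="0 55 0 0 0 0;0 109 -20 0 0 0;0 109 -40 0 0 0;0 109 -47 0 0 0;0 109 -47 0 0 0;0 109 -47 0 0 0", jaw=1)

```text
t: 11.82
tool_pos: [0.526, 0.0515, 0.2012]
tool_rot: [-0.267, 3.123, -0.008]
contact_force: [0.1, 0.6, 0.3]
opening: 0.0854
```

```bash
python3 - <<'E'
from h import *
import pickle
c=grab('wrist');pickle.dump(c,open('s1.pkl','wb'));print(c['o']['tool_pos'],proj(c,[.545,.0565,.063]))
E
```

```text
[0.52601432 0.05149413 0.20117284] [[323.66035668 233.82048585]]
```

arm_command(rows="-20 40 40 0 0 -6;-40 90 40 0 0 -12;-80 150 40 0 0 -18;-115 210 30 0 0 -26;-115 258 20 0 0 -26;-115 258 20 0 0 -26;-115 258 20 0 0 -26;-115 258 20 0 0 -26")

```text
t: 12.88
tool_pos: [0.4119, 0.3086, 0.222]
tool_rot: [0.445, 3.102, -0.01]
contact_force: [-0.8, 0.3, -0.2]
opening: 0.0851
```

```bash
python3 - <<'E'
from h import *
import pickle
k=grab('wrist');pickle.dump(k,open('k1.pkl','wb'));p=proj(k,[.44,.307,.042])[0];print(k['o']['tool_pos'],k['o']['t'],p)
c=pickle.load(open('s1.pkl','rb'));q=proj(c,[.545,.0565,.063])[0]
def crop(c,p,h,z):
    x,y=int(p[0])-h,int(p[1])-h;print('origin',x,y)
    return cv2.resize(c['img'][y:y+2*h,x:x+2*h,::-1],(400,400),interpolation=cv2.INTER_CUBIC)
A=[crop(c,q,50,4),crop(k,p,70,4)]
for a in A:
    for i in range(0,400,50):
        cv2.line(a,(i,0),(i,6),(0,255,255),1);cv2.line(a,(0,i),(6,i),(0,255,255),1)
cv2.imwrite('pics/sk.png',np.hstack(A))
E
```

```text
[0.41189442 0.30861707 0.22202874] 12.875 [328.11034632 222.1083447 ]
origin 273 183
origin 258 152
```

View pics/sk.png

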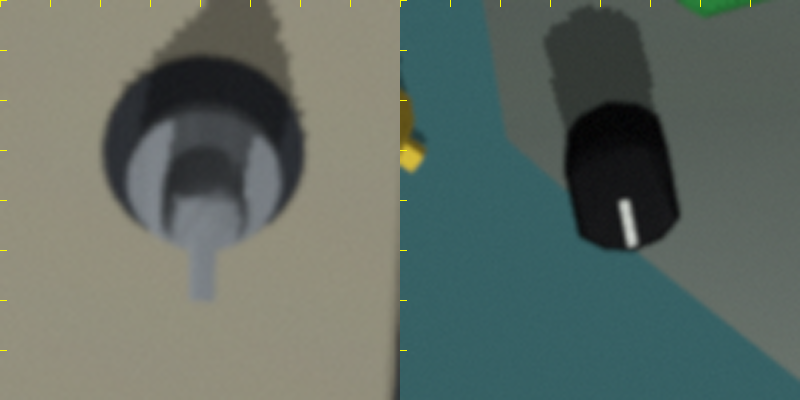

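The collar disc is centred at about crop (204,178), with the nib tip at (202,300) and the shaft tip around x=206. The knob's white line runs from (224,200) to (232,247) in its crop, with the front rim at about (231,249).

```bash
python3 - <<'E'
from h import *
import pickle
c=pickle.load(open('s1.pkl','rb'));k=pickle.load(open('k1.pkl','rb'))
S=lambda *a:[(273+x/4,183+y/4) for x,y in a]
Kp=lambda *a:[(258+x/2.857,152+y/2.857) for x,y in a]
for z in(.043,):
    col,tip=onz(c,S((204.5,178),(202,300)),z);d=tip-col;print('collar',col,'tip',tip,np.linalg.norm(d),np.degrees(np.arctan2(d[1],d[0])))
    print('collar l/r/top',onz(c,S((127,180),(282,180),(204,105)),z))
print('shaft top edges l r, arc',onz(c,S((170,215),(243,215),(205,190),(205,250)),.063))
print('bush',onz(c,S((103,153),(304,153),(203,55)),.025))
a,b=onz(k,Kp((224,200),(232,247)),.042);d=b-a;y=np.arctan2(d[1],d[0]);print('line',a,b,np.linalg.norm(d),np.degrees(y))
r=onz(k,Kp((231,249)),.042)[0];print('center via rim',r-.022*np.array([np.cos(y),np.sin(y),0]))
print('flats',onz(k,Kp((176,200),(276,200)),.042),)
l=onz(k,Kp((170,165),(183,238)),.042);print(l, np.degrees(np.arctan2(*(l[1]-l[0])[1::-1])))
for x in(c,k):
    T=Ro.from_rotvec(x['o']['tool_rot']).as_matrix();print(x['o']['tool_pos'],np.degrees(np.arctan2(T[1,1],T[0,1])),T[:,2],-x['R'].T@x['t'])
E
```

```text
collar [0.5483238  0.05758115 0.043     ] tip [0.57881551 0.06236747 0.043     ] 0.03086507632786355 8.921006065429832
collar l/r/top [[0.55177156 0.04070713 0.043     ]
 [0.54584753 0.07461529 0.043     ]
 [0.53128872 0.05447092 0.043     ]]
shaft top edges l r, arc [[0.54876241 0.05037097 0.063     ]
 [0.54618667 0.06510094 0.063     ]
 [0.54198482 0.05645707 0.063     ]
 [0.55543964 0.05882971 0.063     ]]
bush [[0.55413769 0.03420551 0.025     ]
 [0.54592391 0.08125492 0.025     ]
 [0.52590498 0.0533824  0.025     ]]
line [0.44213608 0.31472132 0.042     ] [0.45993611 0.31272007 0.042     ] 0.017912177374984937 -6.414813887436493
center via rim [0.43871885 0.31464611 0.042     ]
flats [[0.43759618 0.29913956 0.042     ]
 [0.4470654  0.3316064  0.042     ]]
[[0.42488811 0.30080184 0.042     ]
 [0.45190018 0.297434   0.042     ]] -7.106904072515413
[0.52601432 0.05149413 0.20117284] 99.77054772069563 [ 0.00799754 -0.00437652 -0.99995844] [0.44642839 0.03837258 0.27072473]
[0.41189442 0.30861707 0.22202874] 73.66160066582722 [ 0.00668646 -0.00735208 -0.99995062] [0.3344672  0.33173903 0.29147256]
```

arm_command(rows="14 3 -30 0.2 0.2 5;27 6.5 -70 0.4 0.4 10;27 6.5 -85 0.4 0.4 10;27 6.5 -85 0.4 0.4 10;27 6.5 -85 0.4 0.4 10", jaw=0.8)

```text
t: 13.55
tool_pos: [0.4395, 0.3152, 0.1386]
tool_rot: [0.175, 3.134, 0.003]
contact_force: [0.1, -0.4, 0.3]
opening: 0.0685
```

```bash
python3 - <<'E'
from h import *
import pickle
c=grab('wrist','k2.png');pickle.dump(c,open('k2.pkl','wb'))
T=Ro.from_rotvec(c['o']['tool_rot']).as_matrix();print(c['o']['tool_pos'],np.degrees(np.arctan2(T[1,1],T[0,1])),T[:,2])
im=c['img'].astype(int);p=proj(c,[.439,.315,.042])[0];print(p)
# white line
m=(im.min(2)>140).astype(np.uint8);m[:, :int(p[0])-60]=0;m[:,int(p[0])+60:]=0;m[:int(p[1])-60]=0;m[int(p[1])+80:]=0
n,l,s,ce=cv2.connectedComponentsWithStats(m);print(s[1:],ce[1:])
i=1+np.argmax(s[1:,4]);ys,xs=np.where(l==i);W=onz(c,np.c_[xs,ys],.042)[:,:2]
mu=W.mean(0);v=np.linalg.svd(W-mu)[2][0];v*=np.sign(v[0]);pr=(W-mu)@v
print('line mid',mu,'yaw',np.degrees(np.arctan2(v[1],v[0])),'ext',mu+v*pr.min(),mu+v*pr.max())
E
```

```text
[0.43953009 0.31523088 0.13863097] 83.60147338092015 [ 0.0024074   0.00148227 -0.999996  ]
[319.84036466 234.51873273]
[[317 239   6  23 105]] [[319.7047619  250.19047619]]
line mid [0.45048329 0.31360931] yaw -4.030992347153786 ext [0.44214337 0.31419702] [0.45868672 0.31303121]
```

arm_command(rows="-0.5 0 -30 0 0 2;-0.5 0 -55 0 0 2;-0.5 0 -55 0 0 2;-0.5 0 -55 0 0 2")

```text
t: 14.1
tool_pos: [0.44, 0.316, 0.0857]
tool_rot: [0.12, 3.134, 0.005]
contact_force: [0.1, 0.4, -0.5]
opening: 0.0686
```

arm_command(rows="0 0 0 0 0 0;0 0 0 0 0 0;0 0 0 0 0 0;0 0 0 0 0 0;0 0 0 0 0 0;0 0 0 0 0 0", jaw=0, squeeze=80)

```text
t: 14.85
tool_pos: [0.4412, 0.3166, 0.0876]
tool_rot: [0.119, 3.131, 0.007]
contact_force: [-1.4, 0.3, 6.6]
opening: 0.0342
```

```bash
cat > ln.py <<'E'
from h import *
def line(ztop):
    c=grab('wrist');o=c['o'];T=Ro.from_rotvec(o['tool_rot']).as_matrix()
    print(o['t'],o['tool_pos'],np.degrees(np.arctan2(T[1,1],T[0,1])),T[:,2],o['contact_force'],o['opening'])
    g=np.array(o['tool_pos']);p=proj(c,[g[0],g[1],ztop])[0];im=c['img'].astype(int)
    m=(im.min(2)>140).astype(np.uint8);x,y=p.astype(int);M=np.zeros_like(m);M[y-30:y+70,x-40:x+40]=1
    n,l,s,ce=cv2.connectedComponentsWithStats(m*M);i=1+np.argmax(s[1:,4]);ys,xs=np.where(l==i)
    W=onz(c,np.c_[xs,ys],ztop)[:,:2];mu=W.mean(0);v=np.linalg.svd(W-mu)[2][0];v*=np.sign(v[0]);pr=(W-mu)@v
    L=(T.T@np.c_[np.array([mu+v*pr.min(),mu+v*pr.max()])-g[:2],[0,0]].T).T
    print('n',len(W),'line mid',mu,'yaw',np.degrees(np.arctan2(v[1],v[0])),'ends in tool',L[:,:2]*1e3)
    return c
E
python3 -c "
from ln import *
line(.042)"
```

```text
14.85 [0.4412192  0.31659632 0.08762537] 85.63080427827099 [ 0.00821664  0.00446058 -0.99995629] [-1.39729689  0.31735235  6.60577157] 0.03418476549316338
n 201 line mid [0.4507215  0.31633923] yaw -4.357421758345223 ends in tool [[ -1.2087865    0.46586184]
 [-18.01925143   0.46931636]]
```

The knob is gripped and its line is parallel to the tool. I'll lift it and carry it over the shaft, turning +13.8°.

arm_command(rows="0 0 25 0 0 0;0 0 75 0 0 0;25 -50 112 0 0 4;50 -110 112 0 0 8;80 -170 112 0 0 12;109 -225 112 0 0 13.8;109 -259 112 0 0 13.8;109 -259 85 0 0 13.8;109 -259 85 0 0 13.8;109 -259 85 0 0 13.8;109 -259 85 0 0 13.8")

```text
t: 16.27
tool_pos: [0.5507, 0.0582, 0.1738]
tool_rot: [-0.259, 3.122, 0.009]
contact_force: [1.1, -0.4, -1.1]
opening: 0.0346
```

```bash
python3 - <<'E'
from ln import *
c=line(.1726-.0876+.042)
p=proj(c,[.548,.0577,.063])[0];print(p,proj(c,[[.57881551,.06236747,.043]]))
o=c['img'][:,:,::-1].copy();f=np.array([.548,.0577,.043]);th=np.linspace(0,6.28,40)
for r,z in((.009,0),(.0075,.02),(.0175,0)):
    q=np.c_[r*np.cos(th),r*np.sin(th),0*th+z]+f
    cv2.polylines(o,[(proj(c,q)*16).astype(np.int32)],True,(255,0,255),1,cv2.LINE_AA,4)
cv2.imwrite('pics/kz.png',cv2.resize(o[110:330,200:440],None,fx=2.5,fy=2.5,interpolation=cv2.INTER_CUBIC))
E
```

```text
16.275 [0.55071284 0.05820855 0.17382412] 99.49433249597641 [ 0.00870605  0.00625243 -0.99994255] [ 1.13264081 -0.35803602 -1.10463084] 0.034590893784277765
n 171 line mid [0.56105062 0.06018915] yaw 9.334949841122809 ends in tool [[ -2.19454686   0.27141778]
 [-19.19714356   0.22411899]]
[319.73267395 221.60910305] [[319.15863643 247.41025199]]
```

View pics/kz.png

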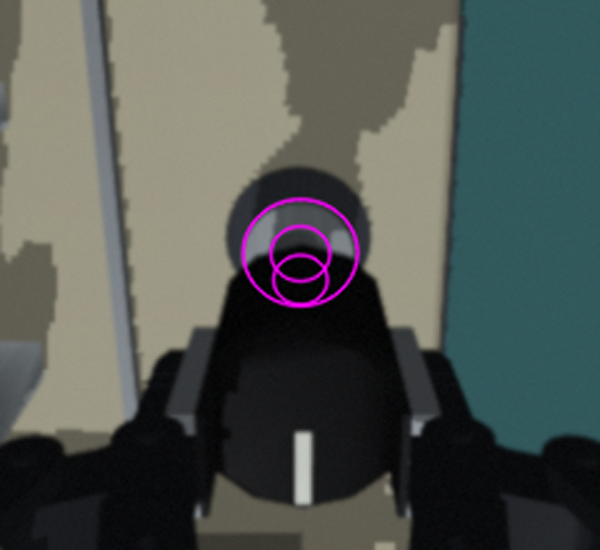

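The collar matches the overlay laterally. The knob axis is within about 1 mm of the shaft, so I'll lower it and watch the force.

arm_command(rows="-0.5 -0.5 -12 0 0 0;-0.5 -0.5 -20 0 0 0;-0.5 -0.5 -22 0 0 0;-0.5 -0.5 -22 0 0 0")

```text
t: 16.82
tool_pos: [0.55, 0.0577, 0.1514]
tool_rot: [-0.259, 3.122, 0.009]
contact_force: [0.2, -0.7, -1.3]
opening: 0.0345
```

arm_command(rows="0 0 -1.5 0 0 0;0 0 -3 0 0 0;0 0 -3 0 0 0")

```text
t: 17.2
tool_pos: [0.55, 0.0577, 0.1483]
tool_rot: [-0.259, 3.123, 0.009]
contact_force: [-0.6, 0.4, -1.7]
opening: 0.0348
```

arm_command(rows="0 0 -1.5 0 0 0;0 0 -3 0 0 0;0 0 -3 0 0 0")

```text
t: 17.58
tool_pos: [0.5499, 0.0577, 0.1451]
tool_rot: [-0.259, 3.123, 0.009]
contact_force: [0.3, -0.8, -1.3]
opening: 0.0349
```

arm_command(rows="0 0 -1.5 0 0 0;0 0 -3 0 0 0;0 0 -4.5 0 0 0;0 0 -4.5 0 0 0")

```text
t: 18.08
tool_pos: [0.5497, 0.0577, 0.1403]
tool_rot: [-0.259, 3.123, 0.009]
contact_force: [0.7, -0.4, -2.2]
opening: 0.0345
```

arm_command(rows="0 0 -1.5 0 0 0;0 0 -3 0 0 0;0 0 -4.5 0 0 0;0 0 -4.5 0 0 0")

```text
t: 18.58
tool_pos: [0.5496, 0.0577, 0.1356]
tool_rot: [-0.259, 3.124, 0.009]
contact_force: [0.2, -0.1, -1.9]
opening: 0.0349
```

arm_command(rows="0 0 -1.5 0 0 0;0 0 -3 0 0 0;0 0 -4 0 0 0;0 0 -4 0 0 0")

```text
t: 19.08
tool_pos: [0.5495, 0.0577, 0.1314]
tool_rot: [-0.259, 3.124, 0.009]
contact_force: [0.3, -0.6, -0.6]
opening: 0.0347
```

arm_command(rows="0 0 -1.5 0 0 0;0 0 -3 0 0 0;0 0 -4 0 0 0;0 0 -4 0 0 0")

```text
t: 19.58
tool_pos: [0.5498, 0.0577, 0.1279]
tool_rot: [-0.259, 3.123, 0.009]
contact_force: [-2.7, 0.3, 5.2]
opening: 0.0347
```

arm_command(rows="0 0 -2 0 0 0;0 0 -4 0 0 0;0 0 -5 0 0 0;0 0 -5 0 0 0")

```text
t: 20.08
tool_pos: [0.5498, 0.0577, 0.1234]
tool_rot: [-0.259, 3.124, 0.009]
contact_force: [-4.4, 0.1, 6.8]
opening: 0.0348
```

arm_command(rows="0 0 -2 0 0 0;0 0 -3 0 0 0;0 0 -3 0 0 0;0 0 -3 0 0 0")

```text
t: 20.58
tool_pos: [0.5499, 0.0577, 0.1211]
tool_rot: [-0.259, 3.124, 0.009]
contact_force: [-3.3, 0.0, 7.5]
opening: 0.0345
```

arm_command(rows="0 0 -1.5 0 0 0;0 0 -3 0 0 0;0 0 -3 0 0 0;0 0 -3 0 0 0")

```text
t: 21.08
tool_pos: [0.5501, 0.0577, 0.1205]
tool_rot: [-0.26, 3.125, 0.009]
contact_force: [-8.9, -0.1, 17.2]
opening: 0.0347
```

```bash
python3 - <<'E'
from ln import *
c=line(.033+.042); cv2.imwrite('pics/end.png',c['img'][:,:,::-1])
print(c['o']['wrist_torque'])
E
```

```text
21.075 [0.55011077 0.05768071 0.12045273] 99.50425527610734 [ 0.00516894  0.00604572 -0.99996837] [-8.89769224 -0.13826447 17.2268445 ] 0.03470985799922341
n 171 line mid [0.55919737 0.05946656] yaw 9.345132887694351 ends in tool [[ -1.05041793   0.28373575]
 [-17.80177454   0.23721335]]
[-0.096512    1.67597257 -0.02274211]
```

```bash
python3 - <<'E'
from h import *
t=grab('top');s=grab('side')
e=cv2.imread('pics/end.png')
A=cv2.resize(e[60:360,120:520],(400,300))
B=cv2.resize(t['img'][100:220,275:435,::-1],(400,300),interpolation=cv2.INTER_CUBIC)
C=cv2.resize(s['img'][130:250,220:380,::-1],(400,300),interpolation=cv2.INTER_CUBIC)
D=cv2.resize(t['img'][:,:,::-1],(400,250));D=np.vstack([D,np.zeros((50,400,3),np.uint8)])
cv2.imwrite('pics/fin.png',np.vstack([np.hstack([A,B]),np.hstack([C,D])]))
E
python3 -c "
from h import *
o=monitor.get_obs();print(o['t'],o['contact_force'],o['tool_pos']);print(workorder.finish_job())"
```

```text
21.225 [-8.68021375  0.8541497  16.97254012] [0.55013064 0.05770396 0.12046601]
the job is handed in; nothing more can be done
None
```

I put the guide bar in both saddles and let go of it. Then I put the knob on the D-shaft with its flat matched, pressed it to the stop, and handed the job in still holding it at 21.2 s. The system gave no verdict.

**Bar:** a wrist view after release showed it lying in both notches, centred across them and within a few mm of midway along. I did not check it again by picture after that, and the arm did not touch it again.

**Knob:**
- **On the shaft:** it slid over the shaft with no resistance until the collar, at a tool height of about 0.130 m. Its white line read 9.3°, against about 9° for the collar's nib.
- **Pressed down:** the tool went down about 10 mm more. The upward force rose slowly from about 5 to 7.5 N, then jumped to 17 N at 0.1205 m, which I take as the stop. The knob had not slipped in the fingers.

**Not ideal or not checked:**
- **Side force:** about 9 N along x remained at the end, probably the bore resting against the shaft within its 1 mm play.
- **Last picture:** the viewer's limit of 12 was already used up, so the final state rests on the force and position readings and the line measurement. I also had no final picture of the bystanders, though no contact near them showed in the force readings.

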